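# Nest the tasting cups and gauge the stack height

## Robot

A 6-joint arm with a two-finger parallel gripper is mounted at the origin on the work surface. World frame = base frame: x ahead of the robot, y to its left, z up, the work surface at z = 0. Lengths are in mm, angles in rad, forces in N, time in s.
With the tool pointing down it reaches from about 300 to 775 mm from the base axis. Payload 14.6 kg.
Tool frame: the origin (TCP) lies between the finger pads; the fingertips stand manip.nose_length ahead of it and the grasp point (between the pads) lies 11 mm behind it (manip.nose_length is the distance from the TCP to the fingertips, in mm); z points along the fingers, y is the line along which they close (so a half turn about z gives the same grasp; the last joint's range is limited). The gripper opens to 94 mm and grips with 3 to 60 N. Pads are 16 mm wide; open, the fingers measure 119 mm over their backs; the gripper's body (75 mm by 177 mm) begins 78 mm behind the grasp point.
Start: joints at [1.185, 0.3, 1.521, -0, 1.321, -0.067], TCP at [172.382, 522.277, 213.446] pointing down, gripper open.
Joint ranges: [-3.03, 3.03], [-0.79, 2.21], [0.23, 2.52], [-1.04, 4.18], [0, 3.07], [-2.55, 2.55]. Speed limits (rad/s): [2.22, 2.22, 2.57, 3.14, 3.14, 3.14].

## Interface

Orientations are given as [roll, pitch, yaw] about the fixed x, y, z axes, in that order (R = Rz(yaw) Ry(pitch) Rx(roll)).
In Python, from cell import manip, cams, job gives the robot as it stands.
- The arm moves only by the tool jog_arm, never from a script. Its argument "commands" is a list of rows, each an object of numbers: "dx", "dy", "dz": the shift along the tool's x, y, z each as a share of 40 mm, from -1 to 1; "ax", "ay", "az": the turn, a rotation vector about the tool's x, y, z each as a share of 10 degrees, from -1 to 1; "gripper": the closure, from 0 (fully open) to 1 (shut). A call has 1 to 10 rows; each row shifts and turns the commanded pose from where the row before left it, along the tool's axes as they then stand; what a row does not reach is not made up. A row lasts 1/8 s, in which the tool goes at most 62.5 mm and 10.7 degrees, less where a joint would pass 70% of its speed; a pose out of reach is approached as far as the arm can. A call with a number of a shift or a turn outside -1 to 1 is refused whole. A call with a gripper value outside its range is refused whole. The fingers move at their own pace and stop on an object; "squeeze" is the grip in N (left out, the last holds). Time passes only in rows, so rows that do not move let the fingers close. It gives the time, the measured TCP pose, the force, the opening and the grip force at its end, in the units of the state.
- manip.read_state(): the state, without advancing time (a new reading comes with each control period).
- cams.camera(name): name is "side" or "top" or "wrist"; returns a dict with "image" (420x560x3 uint8, red, green, blue), "fx", "fy", "cx", "cy" (pixels), "world_to_cam" (4x4, takes a point from world to camera coordinates). Camera axes: x right, y down, z forward; pixel columns grow to the right and rows downward; lengths in mm; the calibration is good to about 2 mm. The wrist camera is an equidistant fisheye: a pixel r from the principal point sees the ray r / f radians off the axis. A picture is of the moment at which its call begins. There is no depth.
- job.sign_off(): hands the job in; it is judged then, once.
The state is a dict: "clock": time; "joints": joint angles; "qd": joint speeds; "effort": joint torques, N m; "eef_pos": TCP position; "eef_rot": TCP orientation; "wrist_force": force on the tool from outside, world axes, zero at the start; "moment": the same for the moment, N m; "finger_gap": finger opening in mm; "finger_force": force on a finger pad.
Only numpy, scipy, OpenCV 4.12 (cv2) and the standard library are available. Lean on these libraries where they do the work, as an engineer would, in place of code of your own. Each camera call takes 0.05 s, during which the arm holds its last target. There are 200 camera calls.

## Task

A steel tasting cup stands on the white stone slab. Gently nest the copper cup fully home in it, upright, and let go; then pick up the yellow height gauge by its black grip and lower it gently, without dropping it, centred over the stack, until both its feet stand flat on the slab and its sprung plate rests on the copper rim and reads the stack's height, and let go. Leave the blue cup and the other things on the bench alone.

Things in the scene. Friction and masses are not known exactly. Their poses are not given: they have to be found in the camera images.
- slab: fixed square white stone slab, 210 x 210 x 20 mm; origin at the centre of its underside, z up, so its top is 20 mm above the origin
- steel_cup: loose steel cup standing on the slab, mouth up, 70 mm tall: tapered body (38 mm across at the base, 54 mm across 43 mm up), a flat-bottomed shoulder 43 mm up, then a straight collar 64 mm across up to the rim; wall 3 mm, mouth 58 mm across inside, about 0.12 kg; origin at the centre of its underside, z up
- copper_cup: loose copper cup, same shape and size as the steel cup, standing mouth up on the bench at the left or the right; origin at the centre of its underside, z up. Fully nested its shoulder rests on the steel rim, its origin is 27 mm above the steel cup's origin, its top 27 mm of collar stands clear, and the stack is 97 mm tall
- blue_cup: blue glazed cup of the same shape, a bystander; origin at the centre of its underside
- gauge: loose yellow bridge-shaped height gauge, 136 mm wide along its y, 192 mm tall, 0.66 kg. Two legs with black pad feet (104 mm clear gap between them; each 64 mm along x, 18 mm wide) carry a beam (30 mm wide, 118-132 mm up); on it stands a black grip block, 36 x 36 mm, 132-192 mm up. Origin midway between the feet at their underside; y along the beam, z up
- gauge_grip (a point): centre of the gauge's black grip block, 172 mm above the gauge's origin, 20 mm below the block's top
- foot_face (a point): centre of the underside of the gauge's sprung aluminium plate (a level disc 76 mm across, 6 mm thick, between the legs); 70 mm above the gauge's origin when free
- foot (a joint): upward travel of the sprung plate in the gauge, m: 0 with the plate hanging free (70 mm above the feet), up to 0.036; spring and weight press it down with about 1 N, rising by 0.4 N per 10 mm. Measured height = 70 mm + this value, so the nested stack reads 0.027
- wine_a: green glass wine bottle, 74 mm across, 240 mm tall, standing at the back, a bystander; origin at the centre of its underside
- cork_jar: amber glass jar with a steel lid, 84 mm across, 100 mm tall, a bystander; origin at the centre of its underside
- brick: terracotta brick, 100 x 200 x 55 mm, a bystander; origin at the centre of its underside
- dish: white bowl, 120 mm across, 40 mm tall, a bystander; origin at the centre of its underside
- mallet: mallet with a black rubber head lying on the bench, a bystander
Mind the look-alikes: they are no part of the job. What is shaped like the steel_cup but green is not meant.

How it is judged:
By the outcome, as a careful person would: the job done as asked, in the order asked, and still so for the second after the job is handed in, with the robot touching nothing.
It also fails if it takes over 64 s, if anything falls off the work surface, if the arm or the gripper's body presses on something with over 40 N, if the wrist force passes 120 N, or if a joint passes its speed limit or range.

## Working session

There is one attempt and no reset: what is moved stays moved. The work goes in short steps, Python scripts to look and compute and a tool call to move; the robot and the scene stay as the last step left them, time stands still between calls to the robot, and variables do not carry over. Pictures are saved under pics/ and viewed, at most 10 in all, crops included, and the job is handed in when it is done.

Besides the shell and the picture viewer there is one more tool, called after "Call:" as a command line: name --argument value ..., lists and objects as JSON in quotes. jog_arm: Moves the arm, as the interface text tells. Shift numbers are shares of 40 mm and turn numbers shares of 10 degrees, none past 1 either way. Its arguments: {"type":"object","properties":{"commands":{"type":"array"},"squeeze":{"type":"number"}},"required":["commands"]}

```bash
ls; mkdir -p pics; python3 - <<'E'
from cell import manip,cams,job
import cv2,numpy as np
ims={}
for n in("top","side"):
    c=cams.camera(n);cv2.imwrite(f"pics/{n}0.png",c["image"][:,:,::-1])
    print(n,c["fx"],c["fy"],c["cx"],c["cy"],np.round(c["world_to_cam"],3).tolist())
s=manip.read_state();print(s,manip.nose_length)
E
```

```text
pics
top 456.91296406245874 456.91296406245874 282.4916449054724 209.2557014206328 [[0.067, -0.998, 0.006, -58.956], [-0.974, -0.067, -0.217, 610.227], [0.217, 0.008, -0.976, 1307.331], [0.0, 0.0, 0.0, 1.0]]
side 379.8387026536411 379.8387026536411 278.60305866338933 206.7004603178305 [[0.957, -0.29, 0.003, -577.112], [-0.215, -0.718, -0.662, 179.011], [0.195, 0.633, -0.75, 1220.694], [0.0, 0.0, 0.0, 1.0]]
{'clock': 0.1, 'joints': array([ 1.18539379e+00,  3.00441636e-01,  1.52151021e+00, -2.15165229e-05,
        1.32070716e+00, -6.66007041e-02]), 'qd': array([ 0.00208307, -0.00080597, -0.00177482,  0.00177372,  0.00077693,
        0.00117711]), 'effort': array([ 9.04480257e-04, -5.32647157e+01, -3.53282189e+01,  7.08872708e-02,
        2.35205685e-02, -9.26829762e-05]), 'eef_pos': array([172.30890558, 522.07312778, 212.93246923]), 'eef_rot': array([-3.14052728e+00, -5.01719831e-05,  2.82279613e+00]), 'wrist_force': array([ 0.49367381, -0.25915474, -0.38874621]), 'moment': array([-0.03888293,  0.01189449,  0.01030549]), 'finger_force': 0.0, 'finger_gap': 93.96076030566454} 8.0
```

View pics/top0.png

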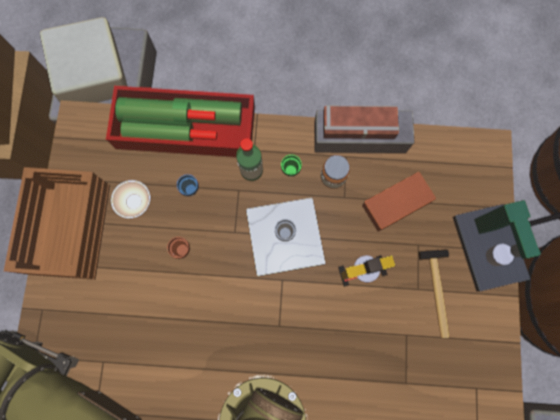

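View pics/side0.png

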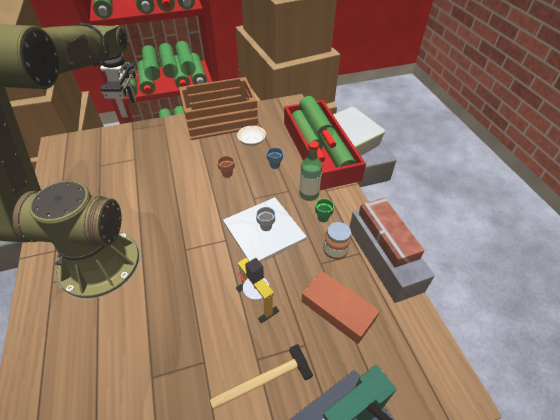

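The top view shows the candidates: copper cup (179,248), blue cup (187,185), green cup (291,165), steel cup on the slab (285,230) and the gauge with its black grip near (375,266). By the description I choose copper at (179,248), steel at (285,230) and the yellow bridge at (367,268). I'll check this in a close crop and fit the models.

```bash
cat > h.py <<'E'
import numpy as np,cv2
from scipy.optimize import minimize
def proj(c,P,W=None):
    W=c["world_to_cam"];q=np.atleast_2d(P)@W[:3,:3].T+W[:3,3]
    return np.c_[c["fx"]*q[:,0]/q[:,2]+c["cx"],c["fy"]*q[:,1]/q[:,2]+c["cy"]]
def ray(c,u,v,z):
    W=c["world_to_cam"];R=W[:3,:3];o=-R.T@W[:3,3]
    d=R.T@np.array([(u-c["cx"])/c["fx"],(v-c["cy"])/c["fy"],1]);return o+d*(z-o[2])/d[2]
T=np.linspace(0,2*np.pi,48,endpoint=False)
def circ(x,y,z,r): return np.c_[x+r*np.cos(T),y+r*np.sin(T),0*T+z]
def cup(x,y,z): return np.vstack([circ(x,y,z+a,r) for a,r in((0,19),(43,27),(43,32),(70,32))])
def box(x,y,yaw,lo,hi):
    P=np.array([[a,b,d] for a in(lo[0],hi[0]) for b in(lo[1],hi[1]) for d in(lo[2],hi[2])],float)
    c,s=np.cos(yaw),np.sin(yaw);return np.c_[x+c*P[:,0]-s*P[:,1],y+s*P[:,0]+c*P[:,1],P[:,2]]
def sil(c,parts,s=4):
    m=np.zeros((420*s,560*s),np.uint8)
    for p in parts:
        h=cv2.convexHull(((proj(c,p)+.5)*s).astype(np.float32));cv2.fillConvexPoly(m,np.round(h*16).astype(np.int32),255,shift=4)
    return cv2.resize(m,(560,420),interpolation=cv2.INTER_AREA)/255.
E
cat > m.py <<'E'
from cell import cams
from h import *
C={n:cams.camera(n) for n in("top","side")}
hsv={n:cv2.cvtColor(C[n]["image"],cv2.COLOR_RGB2HSV).astype(int) for n in C}
def roi(m,uv,r):
    o=np.zeros(m.shape);u,v=map(int,uv);o[v-r:v+r,u-r:u+r]=m[v-r:v+r,u-r:u+r];return o
def fit(f,masks,x0,st):
    def cost(x):return sum(np.abs(sil(C[n],f(x))-masks[n]).sum()/ (masks[n].sum()+1) for n in masks)
    r=minimize(cost,x0,method="Nelder-Mead",options=dict(initial_simplex=np.vstack([x0]+[np.array(x0)+np.eye(len(x0))[i]*st[i] for i in range(len(x0))]),xatol=.05,fatol=1e-4))
    return r.x,r.fun
# copper: red-brown with strong saturation against wood
uv={"top":(179,248),"side":(227,166)}
mk={}
for n in C:
    h=hsv[n];m=((h[...,0]<9)|(h[...,0]>172))&(h[...,1]>110);mk[n]=roi(m,uv[n],18)
x0=ray(C["top"],179,248,60)[:2]
for ns in(("top","side"),("top",),("side",)):
    print("copper",ns,fit(lambda p:[cup(p[0],p[1],0)],{n:mk[n] for n in ns},x0,(8,8)), [mk[n].sum() for n in ns])
mc=mk
# slab
ms={}
for n,c in(("top",(285,236)),("side",(265,232))):
    h=hsv[n];m=((h[...,1]<45)&(h[...,2]>120)).astype(np.uint8)
    m=cv2.morphologyEx(roi(m,c,48),cv2.MORPH_OPEN,np.ones((3,3)));cn=max(cv2.findContours(m.astype(np.uint8),0,2)[0],key=cv2.contourArea)
    z=np.zeros(m.shape,np.uint8);cv2.fillPoly(z,[cv2.convexHull(cn)],1);ms[n]=z.astype(float)
print("slab",fit(lambda p:[box(p[0],p[1],p[2],(-105,-105,0),(105,105,20))],{"top":ms["top"]},[*ray(C["top"],285,236,20)[:2],.1],(8,8,.1)))
print("steel guess",ray(C["top"],285,230,80))
# gauge yellow beam+legs (top) 
mg={}
for n,c in(("top",(367,268)),("side",(258,290))):
    h=hsv[n];mg[n]=roi((h[...,0]>18)&(h[...,0]<32)&(h[...,1]>170)&(h[...,2]>110),c,36)
print("gauge yellow",[m.sum() for m in mg.values()])
for n,m in mg.items():
    v,u=np.nonzero(m);print(n,u.min(),u.max(),v.min(),v.max(),u.mean(),v.mean())
tiles=[]
for n,cc in(("top",((179,248),(285,230),(367,268))),("side",((227,166),(265,220),(258,290)))):
    row=[]
    for i,(u,v) in enumerate(cc):
        r=38 if i==2 else 24
        row.append(cv2.resize(C[n]["image"][v-r:v+r,u-r:u+r,::-1],(260,260),interpolation=cv2.INTER_CUBIC))
    tiles.append(np.hstack(row))
cv2.imwrite("pics/crop1.png",np.vstack(tiles))
E
python3 m.py
```

```text
copper ('top', 'side') (array([479.78572841, 288.59922744]), np.float64(10.882300334768054)) [np.float64(163.0), np.float64(29.0)]
copper ('top',) (array([479.52174406, 281.18522983]), np.float64(1.5630081300813008)) [np.float64(163.0)]
copper ('side',) (array([481.13128575, 308.54733045]), np.float64(9.234117647058822)) [np.float64(29.0)]
slab (array([ 5.41547982e+02, -2.94460411e+01,  2.35985035e-01]), np.float64(0.03986673579044243))
steel guess [547.93262476 -29.19820817  80.        ]
gauge yellow [np.float64(293.0), np.float64(48.0)]
top 346 394 256 277 368.59044368600684 267.06484641638224
side 257 271 288 297 265.6041666666667 292.9791666666667
```

View pics/crop1.png

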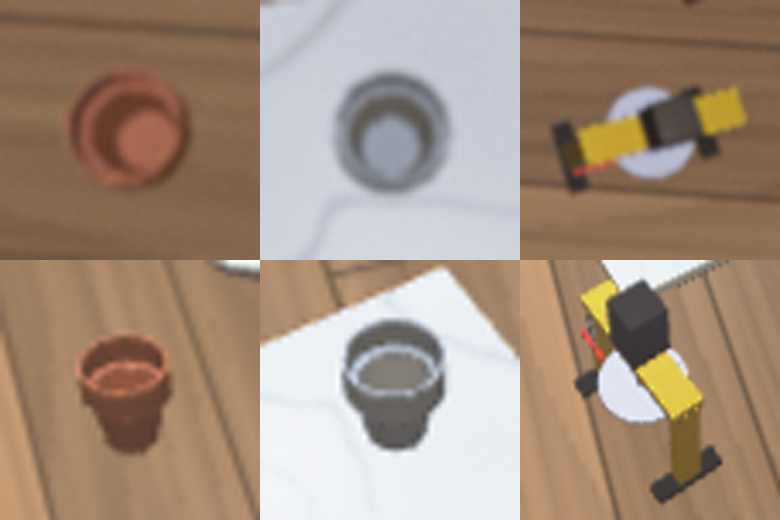

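The crops confirm the choice: copper rim centre is near top (178.1,247.4), steel near (285,230), and the gauge has its yellow beam and black grip. I'll refine with grabCut silhouettes.

```bash
cat > m2.py <<'E'
from cell import cams
from h import *
C={n:cams.camera(n) for n in("top","side")}
def gauge(p):
    x,y,a=p;B=lambda lo,hi:box(x,y,a,lo,hi)
    return [B((-15,-68,118),(15,68,132)),B((-18,-18,132),(18,18,192)),B((-9,-68,10),(9,-52,118)),B((-9,52,10),(9,68,118)),
      B((-32,-70,0),(32,-52,12)),B((-32,52,0),(32,70,12)),np.vstack([circ(x,y,70,38),circ(x,y,76,38)])]
def fitall(f,x0,st,ns=("top","side"),pad=6):
    M={}
    for n in ns:
        g=np.full((420,560),cv2.GC_BGD,np.uint8);s=sil(C[n],f(x0))
        g[cv2.dilate(s,np.ones((2*pad+1,)*2))>0]=cv2.GC_PR_BGD;g[s>.5]=cv2.GC_PR_FGD;g[cv2.erode(s,np.ones((5,5)))>.9]=cv2.GC_FGD
        ys,xs=np.nonzero(g!=cv2.GC_BGD);a,b,c,d=ys.min()-12,ys.max()+12,xs.min()-12,xs.max()+12
        k=4;im=cv2.resize(C[n]["image"][a:b,c:d,::-1],None,fx=k,fy=k,interpolation=cv2.INTER_CUBIC)
        gg=cv2.resize(g[a:b,c:d],None,fx=k,fy=k,interpolation=cv2.INTER_NEAREST)
        cv2.grabCut(im,gg,None,np.zeros((1,65)),np.zeros((1,65)),6,cv2.GC_INIT_WITH_MASK)
        m=((gg==1)|(gg==3)).astype(np.float32);M[n]=np.zeros((420,560));M[n][a:b,c:d]=cv2.resize(m,(d-c,b-a),interpolation=cv2.INTER_AREA)
    out=[]
    for sub in ([n] for n in ns):
        cost=lambda x:sum(np.abs(sil(C[n],f(x))-M[n]).sum()/M[n].sum() for n in sub)
        r=minimize(cost,x0,method="Nelder-Mead",options=dict(initial_simplex=np.vstack([x0]+[np.array(x0)+np.eye(len(x0))[i]*st[i] for i in range(len(x0))]),xatol=.02,fatol=1e-4))
        out.append((sub[0],np.round(r.x,3),round(r.fun,3)))
    return out
if __name__=="__main__":
    t=C["top"]
    c0=ray(t,178.1,247.4,70)[:2];s0=ray(t,285,230,90)[:2];print("hand",c0,s0)
    print("copper",fitall(lambda p:[cup(p[0],p[1],0)],c0,(5,5)))
    print("steel",fitall(lambda p:[cup(p[0],p[1],20)],s0,(5,5)))
    # gauge: tile px -> beam top corners / grip top
    f=lambda X,Y,n:(367-38+(X-520)/3.42-.4,268-38+Y/3.42-.4)
    e1=ray(t,*f(580,145,0),132);e2=ray(t,*f(743,106,0),132);print("beam ends",e1,e2,np.linalg.norm(e1-e2))
    d=e1-e2;a=np.arctan2(d[1],d[0])-np.pi/2;print("yaw",a)
    print("gauge",fitall(gauge,[*((e1+e2)/2)[:2],a],(6,6,.1)))
E
python3 m2.py
```

```text
hand [476.43375046 281.28359237] [546.17728945 -29.1978075 ]
copper [('top', array([477.895, 283.262]), np.float64(0.075)), ('side', array([477.171, 284.636]), np.float64(0.076))]
steel [('top', array([548.25 , -28.441]), np.float64(0.021)), ('side', array([547.873, -28.381]), np.float64(0.051))]
beam ends [ 432.20982074 -206.62331129  132.        ] [ 472.92783149 -338.59776413  132.        ] 138.11304283812137
yaw 0.29926352968821224
gauge [('top', array([ 4.52064e+02, -2.73058e+02,  3.29000e-01]), np.float64(0.069)), ('side', array([ 4.51321e+02, -2.71273e+02,  3.29000e-01]), np.float64(0.068))]
```

Call:
jog_arm --commands '[{"az": -0.91},{"az": -0.91},{"dx": -0.95,"dy": -0.74},{"dx": -0.95,"dy": -0.74},{"dx": -0.95,"dy": -0.74},{"dx": -0.95,"dy": -0.74},{"dx": -0.95,"dy": -0.74},{"dx": -0.95,"dy": -0.74},{"dx": -0.95,"dy": -0.74},{"dx": -0.9,"dy": -0.74}]' --squeeze 15

```text
schema error: expected keys dx, dy, dz, ax, ay, az, gripper
```

Call:
jog_arm --commands '[{},{"dz": 0.5},{"dz": 0.5},{}]'

```text
schema error: expected keys dx, dy, dz, ax, ay, az, gripper
```

```bash
python3 - <<'E'
from cell import cams,manip
import cv2,numpy as np
c=cams.camera("wrist");cv2.imwrite("pics/w1.png",c["image"][:,:,::-1]);s=manip.read_state()
print(c["fx"],c["cx"],c["cy"],np.round(c["world_to_cam"],3).tolist());print(s["eef_pos"],s["eef_rot"],s["clock"],s["wrist_force"])
W=c["world_to_cam"]
for P in((477.5,283.9,70),(477.5,283.9,0),(445.5,283.9,70),(509.5,283.9,70),(477.5,315.9,70),(477.5,251.9,70)):
    q=W[:3,:3]@np.array(P)+W[:3,3];r=np.hypot(*q[:2]);k=c["fx"]*np.arctan2(r,q[2])/r;print(P,c["cx"]+k*q[0],c["cy"]+k*q[1])
E
```

```text
325.19226210127806 282.38182291110365 203.93222304347879 [[0.313, 0.95, -0.001, -551.089], [0.916, -0.302, 0.265, -28.991], [0.251, -0.084, -0.964, 391.333], [0.0, 0.0, 0.0, 1.0]]
[172.35457558 522.22543164 213.32368751] [-3.14132780e+00 -2.14549603e-05  2.82285672e+00] 0.35 [-0.66447693  0.51267369  0.9581435 ]
(477.5, 283.9, 70) 198.32173740681014 421.27763300634473
(477.5, 283.9, 0) 206.0012734964895 390.79293385602443
(445.5, 283.9, 70) 188.8871853532259 409.298652209121
(509.5, 283.9, 70) 207.25329543594512 432.2193384846968
(477.5, 315.9, 70) 216.33868213628978 419.508387958601
(477.5, 251.9, 70) 181.20375650579481 422.5862036108509
```

View pics/w1.png

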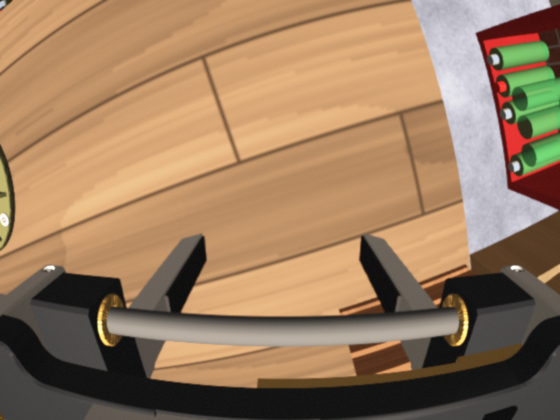

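The call was refused because every row needs all its keys, so the arm hasn't moved. The wrist view shows only bare wood between the fingers (tips near (205,240) and (365,240)).

Call:
jog_arm --commands '[{"dx": 0,"dy": 0,"dz": 0,"ax": 0,"ay": 0,"az": -0.91,"gripper": 0},{"dx": 0,"dy": 0,"dz": 0,"ax": 0,"ay": 0,"az": -0.91,"gripper": 0},{"dx": -0.95,"dy": -0.74,"dz": 0,"ax": 0,"ay": 0,"az": 0,"gripper": 0},{"dx": -0.95,"dy": -0.74,"dz": 0,"ax": 0,"ay": 0,"az": 0,"gripper": 0},{"dx": -0.95,"dy": -0.74,"dz": 0,"ax": 0,"ay": 0,"az": 0,"gripper": 0},{"dx": -0.95,"dy": -0.74,"dz": 0,"ax": 0,"ay": 0,"az": 0,"gripper": 0},{"dx": -0.95,"dy": -0.74,"dz": 0,"ax": 0,"ay": 0,"az": 0,"gripper": 0},{"dx": -0.95,"dy": -0.74,"dz": 0,"ax": 0,"ay": 0,"az": 0,"gripper": 0},{"dx": -0.95,"dy": -0.74,"dz": 0,"ax": 0,"ay": 0,"az": 0,"gripper": 0},{"dx": -0.9,"dy": -0.74,"dz": 0,"ax": 0,"ay": 0,"az": 0,"gripper": 0}]' --squeeze 15

```text
clock: 1.6
eef_pos: [475.3, 284.0, 213.5]
eef_rot: [3.142, 0.0, 3.14]
wrist_force: [0.1, -0.0, -0.1]
finger_gap: 94.0
finger_force: 0.0
```

Call:
jog_arm --commands '[{"dx": 0,"dy": 0,"dz": 0.5,"ax": 0,"ay": 0,"az": 0,"gripper": 0},{"dx": 0,"dy": 0,"dz": 0.5,"ax": 0,"ay": 0,"az": 0,"gripper": 0},{"dx": 0,"dy": 0,"dz": 0,"ax": 0,"ay": 0,"az": 0,"gripper": 0},{"dx": 0,"dy": 0,"dz": 0,"ax": 0,"ay": 0,"az": 0,"gripper": 0}]'

```text
clock: 2.1
eef_pos: [474.3, 285.4, 174.3]
eef_rot: [3.141, 0.001, 3.141]
wrist_force: [0.5, 0.2, -0.2]
finger_gap: 93.6
finger_force: 0.0
```

```bash
cat > w.py <<'E'
import sys
from cell import cams,manip
import cv2,numpy as np
def go(name,pts):
    c=cams.camera("wrist");im=c["image"][:,:,::-1].copy();s=manip.read_state()
    W=c["world_to_cam"];print(np.round(s["eef_pos"],2),np.round(s["eef_rot"],4),s["clock"],np.round(s["wrist_force"],2))
    for P in pts:
        q=np.atleast_2d(P)@W[:3,:3].T+W[:3,3];r=np.hypot(q[:,0],q[:,1]);k=c["fx"]*np.arctan2(r,q[:,2])/r
        cv2.polylines(im,[np.round(np.c_[c["cx"]+k*q[:,0],c["cy"]+k*q[:,1]]*16).astype(np.int32)],True,(255,255,0),1,cv2.LINE_AA,shift=4)
    cv2.imwrite(name,im)
E
python3 - <<'E'
from w import *; from h import circ
go("pics/w2.png",[circ(477.5,283.9,70,32),circ(477.5,283.9,0,19),circ(477.5,283.9,70,29)])
E
```

```text
[474.37 285.43 174.48] [3.1410e+00 1.2000e-03 3.1407e+00] 2.15 [0.92 0.39 1.03]
```

View pics/w2.png

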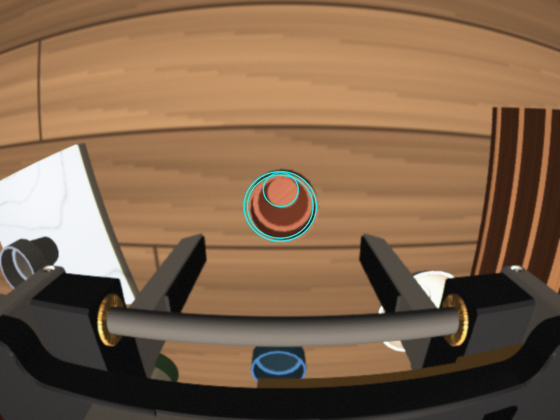

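The wrist overlay (rim circle at about (281,207)) lies on the copper rim, so the position holds. Descending to TCP z 55, so the fingertips at 47 mm stay above what will be the steel rim, then closing.

Call:
jog_arm --commands '[{"dx": -0.08,"dy": -0.04,"dz": 0.5,"ax": 0,"ay": 0,"az": 0,"gripper": 0},{"dx": 0,"dy": 0,"dz": 0.6,"ax": 0,"ay": 0,"az": 0,"gripper": 0},{"dx": 0,"dy": 0,"dz": 0.6,"ax": 0,"ay": 0,"az": 0,"gripper": 0},{"dx": 0,"dy": 0,"dz": 0.6,"ax": 0,"ay": 0,"az": 0,"gripper": 0},{"dx": 0,"dy": 0,"dz": 0.4,"ax": 0,"ay": 0,"az": 0,"gripper": 0},{"dx": 0,"dy": 0,"dz": 0.29,"ax": 0,"ay": 0,"az": 0,"gripper": 0},{"dx": 0,"dy": 0,"dz": 0,"ax": 0,"ay": 0,"az": 0,"gripper": 0}]'

```text
clock: 3.02
eef_pos: [477.2, 283.5, 53.6]
eef_rot: [-3.141, -0.0, 3.141]
wrist_force: [0.3, -0.8, 0.3]
finger_gap: 94.1
finger_force: 0.0
```

Call:
jog_arm --commands '[{"dx": 0,"dy": 0,"dz": 0,"ax": 0,"ay": 0,"az": 0,"gripper": 0.25},{"dx": 0,"dy": 0,"dz": 0,"ax": 0,"ay": 0,"az": 0,"gripper": 0.25},{"dx": 0,"dy": 0,"dz": 0,"ax": 0,"ay": 0,"az": 0,"gripper": 0.5},{"dx": 0,"dy": 0,"dz": 0,"ax": 0,"ay": 0,"az": 0,"gripper": 0.5},{"dx": 0,"dy": 0,"dz": 0,"ax": 0,"ay": 0,"az": 0,"gripper": 0.5}]'

```text
clock: 3.65
eef_pos: [477.5, 283.6, 54.1]
eef_rot: [3.141, 0.001, 3.14]
wrist_force: [0.5, 0.2, 2.7]
finger_gap: 62.3
finger_force: 14.9
```

Call:
jog_arm --commands '[{"dx": 0,"dy": 0,"dz": -0.3,"ax": 0,"ay": 0,"az": 0,"gripper": 0.5},{"dx": 0,"dy": 0,"dz": -0.6,"ax": 0,"ay": 0,"az": 0,"gripper": 0.5},{"dx": 0,"dy": 0,"dz": -0.8,"ax": 0,"ay": 0,"az": 0,"gripper": 0.5},{"dx": 0,"dy": 0,"dz": -0.8,"ax": 0,"ay": 0,"az": 0,"gripper": 0.5},{"dx": 0,"dy": 0,"dz": -0.5,"ax": 0,"ay": 0,"az": 0,"gripper": 0.5},{"dx": 0,"dy": 0,"dz": 0,"ax": 0,"ay": 0,"az": 0,"gripper": 0.5}]'

```text
clock: 4.4
eef_pos: [477.7, 283.7, 175.5]
eef_rot: [3.14, 0.003, 3.14]
wrist_force: [0.5, 0.2, -1.7]
finger_gap: 62.5
finger_force: 14.9
```

```bash
python3 - <<'E'
from w import *; from h import circ
p=manip.read_state()["eef_pos"];print(manip.read_state()["finger_gap"])
go("pics/w3.png",[circ(p[0],p[1],p[2]+16,32),circ(p[0],p[1],p[2]-54,19)])
E
```

```text
62.52929987220333
[477.25 283.51 174.05] [3.1413e+00 5.0000e-04 3.1404e+00] 4.45 [-0.09  0.8  -1.39]
```

View pics/w3.png

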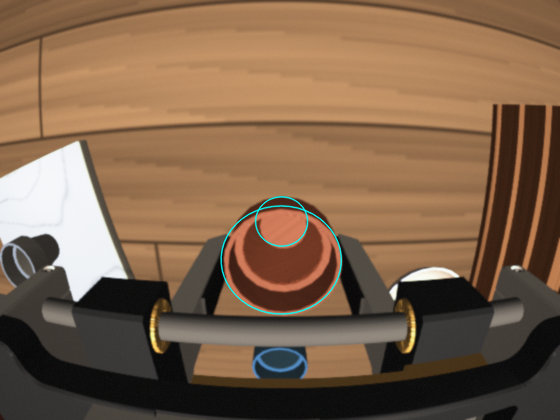

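Cup held centred and upright (rim at about (281,260)); moving over the steel cup with 30 mm clearance.

Call:
jog_arm --commands '[{"dx": -0.18,"dy": -0.5,"dz": 0,"ax": 0,"ay": 0,"az": 0,"gripper": 0.5},{"dx": -0.18,"dy": -0.85,"dz": 0,"ax": 0,"ay": 0,"az": 0,"gripper": 0.5},{"dx": -0.18,"dy": -0.85,"dz": 0,"ax": 0,"ay": 0,"az": 0,"gripper": 0.5},{"dx": -0.18,"dy": -0.85,"dz": 0,"ax": 0,"ay": 0,"az": 0,"gripper": 0.5},{"dx": -0.18,"dy": -0.85,"dz": 0,"ax": 0,"ay": 0,"az": 0,"gripper": 0.5},{"dx": -0.18,"dy": -0.85,"dz": 0,"ax": 0,"ay": 0,"az": 0,"gripper": 0.5},{"dx": -0.18,"dy": -0.85,"dz": 0,"ax": 0,"ay": 0,"az": 0,"gripper": 0.5},{"dx": -0.18,"dy": -0.85,"dz": 0,"ax": 0,"ay": 0,"az": 0,"gripper": 0.5},{"dx": -0.18,"dy": -0.85,"dz": 0,"ax": 0,"ay": 0,"az": 0,"gripper": 0.5},{"dx": -0.15,"dy": -0.5,"dz": 0,"ax": 0,"ay": 0,"az": 0,"gripper": 0.5}]'

```text
clock: 5.7
eef_pos: [547.5, -29.8, 172.8]
eef_rot: [3.141, -0.002, 3.139]
wrist_force: [1.1, 0.6, -2.1]
finger_gap: 62.8
finger_force: 14.9
```

Call:
jog_arm --commands '[{"dx": 0,"dy": 0,"dz": 0,"ax": 0,"ay": 0,"az": 0,"gripper": 0.5},{"dx": 0,"dy": 0,"dz": 0,"ax": 0,"ay": 0,"az": 0,"gripper": 0.5}]'

```text
clock: 5.95
eef_pos: [547.5, -27.8, 173.5]
eef_rot: [3.141, -0.001, 3.141]
wrist_force: [-0.2, 0.0, -1.8]
finger_gap: 62.3
finger_force: 14.9
```

```bash
python3 - <<'E'
from w import *
import m2
from h import *
# copper silhouette minus steel handled per camera: fit rim of held cup by colour-free grabCut of the held cup is occluded; just overlay
s=manip.read_state();p=s["eef_pos"];print(p,s["eef_rot"])
t=[]
for n in("top","side"):
    c=m2.C[n];im=cv2.resize(c["image"][:,:,::-1],None,fx=4,fy=4,interpolation=cv2.INTER_CUBIC)
    for P in(circ(548,-28.4,90,32),circ(548,-28.4,20,19),circ(p[0],p[1],p[2]-54,19),circ(p[0],p[1],p[2]+16,32)):
        cv2.polylines(im,[np.round((proj(c,P)+.5)*4*16).astype(np.int32)],True,(255,255,0),1,cv2.LINE_AA,shift=4)
    u,v=(proj(c,[[p[0],p[1],100]])[0]*4).astype(int);t.append(im[v-200:v+200,u-200:u+200])
cv2.imwrite("pics/n1.png",np.hstack(t))
E
```

```text
[547.59001692 -27.60657675 173.74271025] [ 3.14141718e+00 -2.62259454e-04  3.14149762e+00]
```

View pics/n1.png

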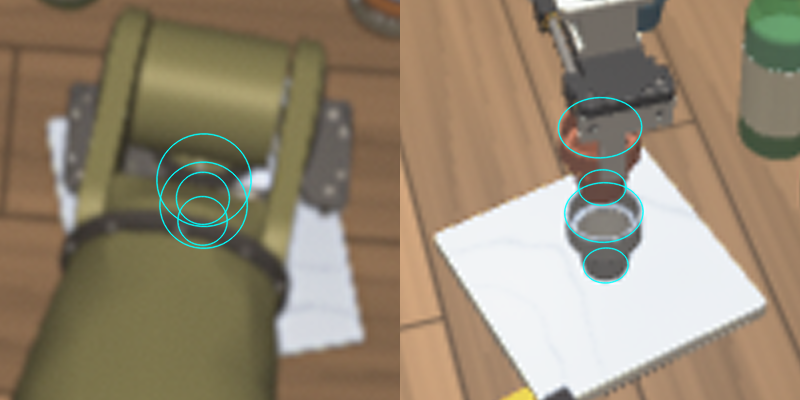

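In the side view the held cup's base (602,187) hangs over the steel mouth (604,213), with both overlays on the objects. Lowering.

Call:
jog_arm --commands '[{"dx": -0.01,"dy": -0.02,"dz": 0.3,"ax": 0,"ay": 0,"az": 0,"gripper": 0.5},{"dx": 0,"dy": 0,"dz": 0.3,"ax": 0,"ay": 0,"az": 0,"gripper": 0.5},{"dx": 0,"dy": 0,"dz": 0.3,"ax": 0,"ay": 0,"az": 0,"gripper": 0.5},{"dx": 0,"dy": 0,"dz": 0.3,"ax": 0,"ay": 0,"az": 0,"gripper": 0.5},{"dx": 0,"dy": 0,"dz": 0,"ax": 0,"ay": 0,"az": 0,"gripper": 0.5}]'

```text
clock: 6.68
eef_pos: [547.7, -29.3, 124.7]
eef_rot: [3.141, -0.002, 3.14]
wrist_force: [0.8, 0.1, -1.2]
finger_gap: 62.7
finger_force: 14.9
```

Call:
jog_arm --commands '[{"dx": 0,"dy": 0,"dz": 0.15,"ax": 0,"ay": 0,"az": 0,"gripper": 0.5},{"dx": 0,"dy": 0,"dz": 0.15,"ax": 0,"ay": 0,"az": 0,"gripper": 0.5},{"dx": 0,"dy": 0,"dz": 0,"ax": 0,"ay": 0,"az": 0,"gripper": 0.5},{"dx": 0,"dy": 0,"dz": 0,"ax": 0,"ay": 0,"az": 0,"gripper": 0.5}]'

```text
clock: 7.18
eef_pos: [548.2, -29.4, 114.0]
eef_rot: [-3.142, 0.0, 3.14]
wrist_force: [-0.0, 0.0, -0.1]
finger_gap: 63.0
finger_force: 14.9
```

Call:
jog_arm --commands '[{"dx": 0,"dy": 0,"dz": 0.1,"ax": 0,"ay": 0,"az": 0,"gripper": 0.5},{"dx": 0,"dy": 0,"dz": 0.1,"ax": 0,"ay": 0,"az": 0,"gripper": 0.5},{"dx": 0,"dy": 0,"dz": 0,"ax": 0,"ay": 0,"az": 0,"gripper": 0.5},{"dx": 0,"dy": 0,"dz": 0,"ax": 0,"ay": 0,"az": 0,"gripper": 0.5}]'

```text
clock: 7.68
eef_pos: [548.2, -29.4, 105.9]
eef_rot: [-3.142, -0.0, 3.14]
wrist_force: [-0.6, 0.2, -1.5]
finger_gap: 62.3
finger_force: 14.9
```

Call:
jog_arm --commands '[{"dx": 0,"dy": 0,"dz": 0.05,"ax": 0,"ay": 0,"az": 0,"gripper": 0.5},{"dx": 0,"dy": 0,"dz": 0,"ax": 0,"ay": 0,"az": 0,"gripper": 0.5},{"dx": 0,"dy": 0,"dz": 0,"ax": 0,"ay": 0,"az": 0,"gripper": 0.5}]'

```text
clock: 8.05
eef_pos: [548.2, -29.3, 103.8]
eef_rot: [3.142, 0.0, 3.14]
wrist_force: [-0.5, 0.6, -0.9]
finger_gap: 62.5
finger_force: 14.9
```

Call:
jog_arm --commands '[{"dx": 0,"dy": 0,"dz": 0.05,"ax": 0,"ay": 0,"az": 0,"gripper": 0.5},{"dx": 0,"dy": 0,"dz": 0,"ax": 0,"ay": 0,"az": 0,"gripper": 0.5},{"dx": 0,"dy": 0,"dz": 0,"ax": 0,"ay": 0,"az": 0,"gripper": 0.5}]'

```text
clock: 8.43
eef_pos: [548.1, -29.4, 101.8]
eef_rot: [-3.142, -0.0, 3.14]
wrist_force: [-0.4, -0.5, -2.5]
finger_gap: 62.6
finger_force: 14.9
```

Call:
jog_arm --commands '[{"dx": 0,"dy": 0,"dz": 0.03,"ax": 0,"ay": 0,"az": 0,"gripper": 0.5},{"dx": 0,"dy": 0,"dz": 0,"ax": 0,"ay": 0,"az": 0,"gripper": 0.5},{"dx": 0,"dy": 0,"dz": 0,"ax": 0,"ay": 0,"az": 0,"gripper": 0.5}]'

```text
clock: 8.8
eef_pos: [548.4, -29.5, 101.1]
eef_rot: [-3.141, 0.001, 3.14]
wrist_force: [-1.4, -0.2, 6.3]
finger_gap: 62.5
finger_force: 14.9
```

Contact (6 N) at TCP z 101.1, exactly the nested height. Releasing and rising.

Call:
jog_arm --commands '[{"dx": 0,"dy": 0,"dz": 0,"ax": 0,"ay": 0,"az": 0,"gripper": 0.2},{"dx": 0,"dy": 0,"dz": 0,"ax": 0,"ay": 0,"az": 0,"gripper": 0.1},{"dx": 0,"dy": 0,"dz": 0,"ax": 0,"ay": 0,"az": 0,"gripper": 0.1},{"dx": 0,"dy": 0,"dz": -0.3,"ax": 0,"ay": 0,"az": 0,"gripper": 0.1},{"dx": 0,"dy": 0,"dz": -0.6,"ax": 0,"ay": 0,"az": 0,"gripper": 0.1},{"dx": 0,"dy": 0,"dz": -0.9,"ax": 0,"ay": 0,"az": 0,"gripper": 0.1},{"dx": 0,"dy": 0,"dz": -0.9,"ax": 0,"ay": 0,"az": 0,"gripper": 0.1},{"dx": 0,"dy": 0,"dz": -0.9,"ax": 0,"ay": 0,"az": 0,"gripper": 0.1},{"dx": 0,"dy": 0,"dz": -0.9,"ax": 0,"ay": 0,"az": 0,"gripper": 0.1},{"dx": 0,"dy": 0,"dz": 0,"ax": 0,"ay": 0,"az": 0,"gripper": 0.1}]'

```text
clock: 10.05
eef_pos: [548.8, -29.4, 284.1]
eef_rot: [-3.141, 0.005, 3.141]
wrist_force: [1.1, -0.7, -0.1]
finger_gap: 84.6
finger_force: 0.0
```

Call:
jog_arm --commands '[{"dx": 0.35,"dy": -0.87,"dz": 0,"ax": 0,"ay": 0,"az": 0,"gripper": 0.1},{"dx": 0.35,"dy": -0.87,"dz": 0,"ax": 0,"ay": 0,"az": 0,"gripper": 0.1},{"dx": 0.35,"dy": -0.87,"dz": 0,"ax": 0,"ay": 0,"az": 0,"gripper": 0.1},{"dx": 0.35,"dy": -0.87,"dz": 0,"ax": 0,"ay": 0,"az": 0,"gripper": 0.1},{"dx": 0.35,"dy": -0.87,"dz": 0,"ax": 0,"ay": 0,"az": 0,"gripper": 0.1},{"dx": 0.35,"dy": -0.87,"dz": 0,"ax": 0,"ay": 0,"az": 0,"gripper": 0.1},{"dx": 0.33,"dy": -0.85,"dz": 0,"ax": 0,"ay": 0,"az": 0,"gripper": 0.1},{"dx": 0,"dy": 0,"dz": 0,"ax": 0,"ay": 0,"az": 0.89,"gripper": 0.1},{"dx": 0,"dy": 0,"dz": 0,"ax": 0,"ay": 0,"az": 0.89,"gripper": 0.1},{"dx": 0,"dy": 0,"dz": 0,"ax": 0,"ay": 0,"az": 0.89,"gripper": 0.1}]'

```text
clock: 11.3
eef_pos: [450.3, -272.0, 280.1]
eef_rot: [3.141, -0.001, 2.669]
wrist_force: [-0.2, 0.6, -0.1]
finger_gap: 84.4
finger_force: 0.0
```

Call:
jog_arm --commands '[{"dx": 0,"dy": 0,"dz": 0,"ax": 0,"ay": 0,"az": 0.89,"gripper": 0.1},{"dx": 0,"dy": 0,"dz": 0,"ax": 0,"ay": 0,"az": 0.89,"gripper": 0.1},{"dx": 0,"dy": 0,"dz": 0,"ax": 0,"ay": 0,"az": 0.89,"gripper": 0.1},{"dx": 0,"dy": 0,"dz": 0,"ax": 0,"ay": 0,"az": 0.89,"gripper": 0.1},{"dx": 0,"dy": 0,"dz": 0,"ax": 0,"ay": 0,"az": 0.89,"gripper": 0.1},{"dx": 0,"dy": 0,"dz": 0,"ax": 0,"ay": 0,"az": 0,"gripper": 0.1},{"dx": 0,"dy": 0,"dz": 0,"ax": 0,"ay": 0,"az": 0,"gripper": 0.1}]'

```text
clock: 12.18
eef_pos: [450.6, -272.0, 280.4]
eef_rot: [-3.141, -0.0, 1.901]
wrist_force: [0.5, -0.3, 0.5]
finger_gap: 84.5
finger_force: 0.0
```

```bash
python3 - <<'E'
from w import *
import m2
from h import *
s=manip.read_state();p=s["eef_pos"];print(p,s["eef_rot"])
f=lambda q:[cup(q[0],q[1],20),cup(q[2],q[3],47)]
r=m2.fitall(f,[548,-28.4,548,-28.4],(4,4,4,4));print("stack",r)
g=lambda q:[cup(548,-28.4,20),cup(548,-28.4,20+q[0])]
print("height",m2.fitall(g,[30.],(4,)))
t=[]
for n in("top","side"):
    c=m2.C[n];im=cv2.resize(c["image"][:,:,::-1],None,fx=6,fy=6,interpolation=cv2.INTER_CUBIC)
    u,v=(proj(c,[[548,-28,80]])[0]*6).astype(int);t.append(im[v-190:v+190,u-190:u+190])
go("/tmp/w.png",[box(451.7,-272.2,.329,(-18,-18,192),(18,18,192))[[0,2,6,4]],circ(451.7,-272.2,76,38)])
t.append(cv2.resize(cv2.imread("/tmp/w.png")[40:420,90:470],(380,380)))
cv2.imwrite("pics/n2.png",cv2.resize(np.hstack(t),(798,266),interpolation=cv2.INTER_AREA))
E
```

```text
[ 450.62401141 -271.98354226  280.52274425] [-3.14143841e+00 -2.08585042e-04  1.90009721e+00]
stack [('top', array([549.238, -28.771, 549.223, -29.688]), np.float64(0.027)), ('side', array([546.513, -27.976, 560.578, -23.646]), np.float64(0.244))]
height [('top', array([32.062]), np.float64(0.056)), ('side', array([38.781]), np.float64(0.329))]
[ 450.61 -272.02  280.58] [-3.1415e+00 -1.0000e-04  1.8995e+00] 12.325 [-0.84 -0.22  0.23]
```

View pics/n2.png

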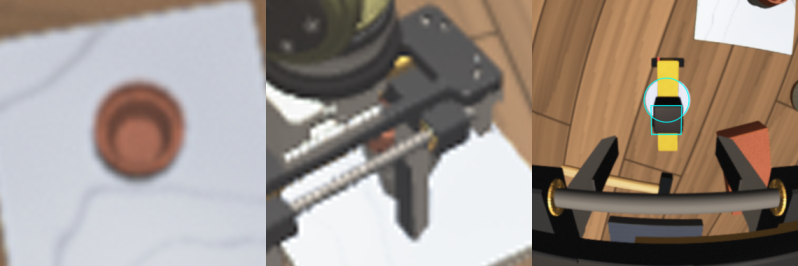

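Top crop: the copper cup sits concentric in the steel cup at (138,131). The arm blocks the side view. Right: the gauge overlay (667,120) lies on the black grip between the fingers. Descending on the grip.

Call:
jog_arm --commands '[{"dx": -0.01,"dy": 0.02,"dz": 0.5,"ax": 0,"ay": 0,"az": 0,"gripper": 0.1},{"dx": 0,"dy": 0,"dz": 0.6,"ax": 0,"ay": 0,"az": 0,"gripper": 0.1},{"dx": 0,"dy": 0,"dz": 0.6,"ax": 0,"ay": 0,"az": 0,"gripper": 0.1},{"dx": 0,"dy": 0,"dz": 0.6,"ax": 0,"ay": 0,"az": 0,"gripper": 0.1},{"dx": 0,"dy": 0,"dz": 0.4,"ax": 0,"ay": 0,"az": 0,"gripper": 0.1},{"dx": 0,"dy": 0,"dz": 0.25,"ax": 0,"ay": 0,"az": 0,"gripper": 0.1},{"dx": 0,"dy": 0,"dz": 0,"ax": 0,"ay": 0,"az": 0,"gripper": 0.1}]'

```text
clock: 13.2
eef_pos: [451.5, -272.2, 162.5]
eef_rot: [-3.141, -0.0, 1.898]
wrist_force: [0.5, 0.6, 0.1]
finger_gap: 85.0
finger_force: 0.0
```

Call:
jog_arm --commands '[{"dx": 0,"dy": 0,"dz": 0,"ax": 0,"ay": 0,"az": 0,"gripper": 0.4},{"dx": 0,"dy": 0,"dz": 0,"ax": 0,"ay": 0,"az": 0,"gripper": 0.5},{"dx": 0,"dy": 0,"dz": 0,"ax": 0,"ay": 0,"az": 0,"gripper": 0.8},{"dx": 0,"dy": 0,"dz": 0,"ax": 0,"ay": 0,"az": 0,"gripper": 0.8},{"dx": 0,"dy": 0,"dz": 0,"ax": 0,"ay": 0,"az": 0,"gripper": 0.8},{"dx": 0,"dy": 0,"dz": 0,"ax": 0,"ay": 0,"az": 0,"gripper": 0.8}]' --squeeze 35

```text
clock: 13.95
eef_pos: [451.6, -272.2, 162.7]
eef_rot: [3.141, 0.0, 1.898]
wrist_force: [0.4, 0.5, 0.4]
finger_gap: 36.1
finger_force: 35.0
```

Gap 36 mm, so the grip is held squarely. Lifting 144 mm.

Call:
jog_arm --commands '[{"dx": 0,"dy": 0,"dz": -0.2,"ax": 0,"ay": 0,"az": 0,"gripper": 0.8},{"dx": 0,"dy": 0,"dz": -0.4,"ax": 0,"ay": 0,"az": 0,"gripper": 0.8},{"dx": 0,"dy": 0,"dz": -0.6,"ax": 0,"ay": 0,"az": 0,"gripper": 0.8},{"dx": 0,"dy": 0,"dz": -0.7,"ax": 0,"ay": 0,"az": 0,"gripper": 0.8},{"dx": 0,"dy": 0,"dz": -0.7,"ax": 0,"ay": 0,"az": 0,"gripper": 0.8},{"dx": 0,"dy": 0,"dz": -0.6,"ax": 0,"ay": 0,"az": 0,"gripper": 0.8},{"dx": 0,"dy": 0,"dz": -0.4,"ax": 0,"ay": 0,"az": 0,"gripper": 0.8},{"dx": 0,"dy": 0,"dz": 0,"ax": 0,"ay": 0,"az": 0,"gripper": 0.8},{"dx": 0,"dy": 0,"dz": 0,"ax": 0,"ay": 0,"az": 0,"gripper": 0.8}]'

```text
clock: 15.08
eef_pos: [451.3, -272.0, 305.7]
eef_rot: [-3.141, -0.001, 1.898]
wrist_force: [0.1, -0.3, -8.1]
finger_gap: 35.8
finger_force: 35.0
```

```bash
cat > d.py <<'E'
from cell import manip
import numpy as np
s=manip.read_state();p=s["eef_pos"];y=s["eef_rot"][2];print(p,s["eef_rot"],s["wrist_force"],s["moment"],s["finger_gap"])
d=np.array([548.9,-29.2])-p[:2]
print("tool d /40:",(d@[np.cos(y),np.sin(y)])/40,(d@[np.sin(y),-np.cos(y)])/40)
E
python3 d.py; python3 - <<'E'
import m2
from h import *
f=lambda q:[cup(q[0],q[1],20),cup(q[0],q[1],20+q[2])]
print("stack",m2.fitall(f,[549,-29,27.],(4,4,4)))
c=m2.C["side"];im=cv2.resize(c["image"][:,:,::-1],None,fx=4,fy=4,interpolation=cv2.INTER_CUBIC)
u,v=(proj(c,[[520,-150,80]])[0]*4).astype(int);cv2.imwrite("pics/s2.png",im[max(0,v-300):v+300,u-400:u+400])
E
```

```text
[ 451.31378941 -271.99934885  305.66706701] [-3.14060794e+00 -1.26240230e-03  1.89780671e+00] [ 0.06015829 -0.347258   -8.12799197] [-0.07510047  0.06204074  0.03025536] 35.835981747973996
tool d /40: 4.9646666767548275 4.26012969000852
stack [('top', array([549.369, -29.369,  31.327]), np.float64(0.03)), ('side', array([547.609, -27.103,  18.277]), np.float64(0.126))]
```

View pics/s2.png

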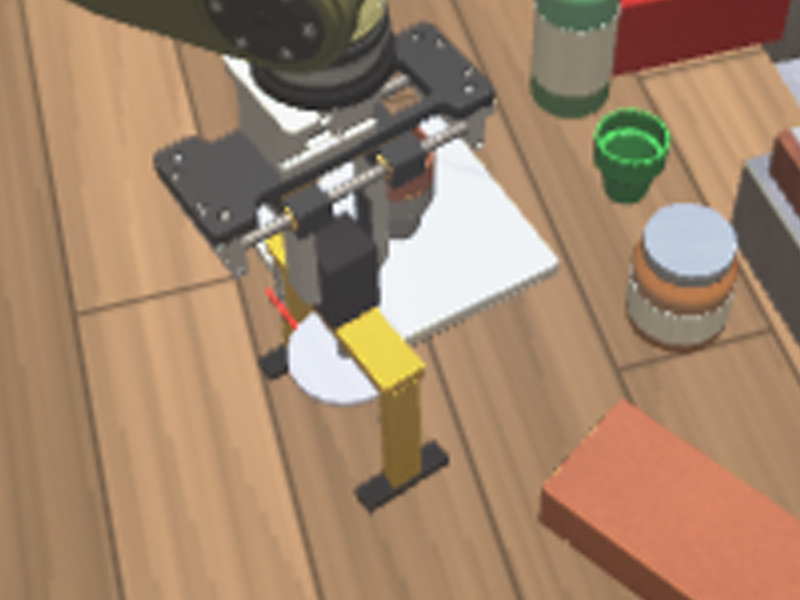

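The gauge hangs level and the stack shows behind it (410,190). Top fit puts the stack at (549,-29). Carrying the gauge over.

Call:
jog_arm --commands '[{"dx": 0.25,"dy": 0.21,"dz": 0,"ax": 0,"ay": 0,"az": 0,"gripper": 0.8},{"dx": 0.5,"dy": 0.43,"dz": 0,"ax": 0,"ay": 0,"az": 0,"gripper": 0.8},{"dx": 0.6,"dy": 0.52,"dz": 0,"ax": 0,"ay": 0,"az": 0,"gripper": 0.8},{"dx": 0.6,"dy": 0.52,"dz": 0,"ax": 0,"ay": 0,"az": 0,"gripper": 0.8},{"dx": 0.6,"dy": 0.52,"dz": 0,"ax": 0,"ay": 0,"az": 0,"gripper": 0.8},{"dx": 0.6,"dy": 0.52,"dz": 0,"ax": 0,"ay": 0,"az": 0,"gripper": 0.8},{"dx": 0.6,"dy": 0.52,"dz": 0,"ax": 0,"ay": 0,"az": 0,"gripper": 0.8},{"dx": 0.6,"dy": 0.52,"dz": 0,"ax": 0,"ay": 0,"az": 0,"gripper": 0.8},{"dx": 0.4,"dy": 0.33,"dz": 0,"ax": 0,"ay": 0,"az": 0,"gripper": 0.8},{"dx": 0.2,"dy": 0.17,"dz": 0,"ax": 0,"ay": 0,"az": 0,"gripper": 0.8}]'

```text
clock: 16.42
eef_pos: [549.5, -28.8, 306.4]
eef_rot: [-3.141, -0.0, 1.899]
wrist_force: [0.1, -0.2, -6.8]
finger_gap: 35.8
finger_force: 35.0
```

Call:
jog_arm --commands '[{"dx": 0,"dy": 0,"dz": 0,"ax": 0,"ay": 0,"az": 0,"gripper": 0.8},{"dx": 0,"dy": 0,"dz": 0,"ax": 0,"ay": 0,"az": 0,"gripper": 0.8},{"dx": 0,"dy": 0,"dz": 0,"ax": 0,"ay": 0,"az": 0,"gripper": 0.8}]'

```text
clock: 16.8
eef_pos: [549.2, -30.6, 306.7]
eef_rot: [3.142, 0.0, 1.897]
wrist_force: [-0.5, -0.0, -6.7]
finger_gap: 35.7
finger_force: 35.0
```

```bash
python3 d.py; python3 - <<'E'
import m2
from h import *
from cell import manip
p=manip.read_state()["eef_pos"];z=p[2]-162.5
c=m2.C["side"];im=cv2.resize(c["image"][:,:,::-1],None,fx=4,fy=4,interpolation=cv2.INTER_CUBIC)
for P in [circ(548.9,-29.2,117,32)]+[cv2.convexHull(proj(c,q+[0,0,z]).astype(np.float32))[:,0] for q in m2.gauge([p[0],p[1],.327])]:
    q=proj(c,P) if P.shape[1]==3 else P
    cv2.polylines(im,[np.round((q+.5)*64).astype(np.int32)],True,(255,255,0),1,cv2.LINE_AA,shift=4)
u,v=(proj(c,[[548,-29,150]])[0]*4).astype(int);cv2.imwrite("pics/s3.png",im[max(0,v-300):v+300,u-300:u+300])
E
```

```text
[549.1856422  -30.63160636 306.72960808] [3.14156070e+00 1.66517761e-04 1.89676252e+00] [-0.46735097 -0.00679105 -6.66295235] [-0.07711812  0.0196553  -0.01694073] 35.669912498422306
tool d /40: 0.036192251447016634 0.004695857072976911
```

View pics/s3.png

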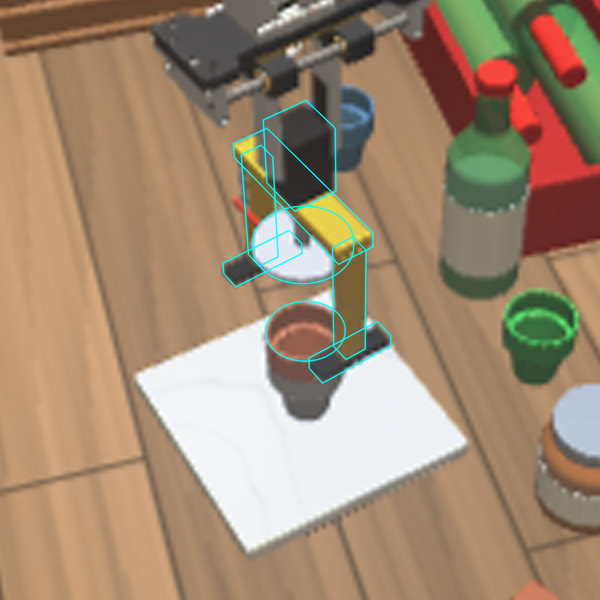

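This is the tenth picture. The overlays agree: copper rim at z=117 (305,330), and the gauge level and centred over it, its feet at (255,262) and (350,352) clear of the cup. Lowering.

Call:
jog_arm --commands '[{"dx": 0.03,"dy": 0,"dz": 0.2,"ax": 0,"ay": 0,"az": 0,"gripper": 0.8},{"dx": 0,"dy": 0,"dz": 0.35,"ax": 0,"ay": 0,"az": 0,"gripper": 0.8},{"dx": 0,"dy": 0,"dz": 0.35,"ax": 0,"ay": 0,"az": 0,"gripper": 0.8},{"dx": 0,"dy": 0,"dz": 0.35,"ax": 0,"ay": 0,"az": 0,"gripper": 0.8},{"dx": 0,"dy": 0,"dz": 0.35,"ax": 0,"ay": 0,"az": 0,"gripper": 0.8},{"dx": 0,"dy": 0,"dz": 0.35,"ax": 0,"ay": 0,"az": 0,"gripper": 0.8},{"dx": 0,"dy": 0,"dz": 0.25,"ax": 0,"ay": 0,"az": 0,"gripper": 0.8},{"dx": 0,"dy": 0,"dz": 0,"ax": 0,"ay": 0,"az": 0,"gripper": 0.8},{"dx": 0,"dy": 0,"dz": 0,"ax": 0,"ay": 0,"az": 0,"gripper": 0.8}]'

```text
clock: 18.02
eef_pos: [549.2, -28.8, 219.1]
eef_rot: [3.141, 0.0, 1.898]
wrist_force: [0.2, -0.3, -6.8]
finger_gap: 36.0
finger_force: 35.0
```

Call:
jog_arm --commands '[{"dx": 0,"dy": 0,"dz": 0.1,"ax": 0,"ay": 0,"az": 0,"gripper": 0.8},{"dx": 0,"dy": 0,"dz": 0.1,"ax": 0,"ay": 0,"az": 0,"gripper": 0.8},{"dx": 0,"dy": 0,"dz": 0.1,"ax": 0,"ay": 0,"az": 0,"gripper": 0.8},{"dx": 0,"dy": 0,"dz": 0.1,"ax": 0,"ay": 0,"az": 0,"gripper": 0.8},{"dx": 0,"dy": 0,"dz": 0,"ax": 0,"ay": 0,"az": 0,"gripper": 0.8},{"dx": 0,"dy": 0,"dz": 0,"ax": 0,"ay": 0,"az": 0,"gripper": 0.8}]'

```text
clock: 18.77
eef_pos: [548.9, -28.8, 202.7]
eef_rot: [-3.142, -0.0, 1.898]
wrist_force: [-1.5, 0.2, -4.5]
finger_gap: 35.7
finger_force: 35.0
```

```bash
python3 d.py
```

```text
[548.93225008 -28.79397852 202.72960258] [-3.14150357e+00 -2.02651579e-05  1.89777053e+00] [-1.52778674  0.15351604 -4.5468284 ] [-0.04984314  0.19803433 -0.02808328] 35.7222790084886
tool d /40: -0.00935379516573806 -0.004023675057093749
```

Plate contact is lightly felt, as expected below 209. 20 mm to go, slowly.

Call:
jog_arm --commands '[{"dx": 0,"dy": 0,"dz": 0.1,"ax": 0,"ay": 0,"az": 0,"gripper": 0.8},{"dx": 0,"dy": 0,"dz": 0.1,"ax": 0,"ay": 0,"az": 0,"gripper": 0.8},{"dx": 0,"dy": 0,"dz": 0.1,"ax": 0,"ay": 0,"az": 0,"gripper": 0.8},{"dx": 0,"dy": 0,"dz": 0.1,"ax": 0,"ay": 0,"az": 0,"gripper": 0.8},{"dx": 0,"dy": 0,"dz": 0,"ax": 0,"ay": 0,"az": 0,"gripper": 0.8},{"dx": 0,"dy": 0,"dz": 0,"ax": 0,"ay": 0,"az": 0,"gripper": 0.8}]'

```text
clock: 19.52
eef_pos: [549.0, -28.8, 186.8]
eef_rot: [3.142, 0.0, 1.898]
wrist_force: [0.1, -0.3, -5.9]
finger_gap: 35.7
finger_force: 35.0
```

Call:
jog_arm --commands '[{"dx": 0,"dy": 0,"dz": 0.04,"ax": 0,"ay": 0,"az": 0,"gripper": 0.8},{"dx": 0,"dy": 0,"dz": 0,"ax": 0,"ay": 0,"az": 0,"gripper": 0.8},{"dx": 0,"dy": 0,"dz": 0,"ax": 0,"ay": 0,"az": 0,"gripper": 0.8}]'

```text
clock: 19.9
eef_pos: [549.0, -28.8, 185.1]
eef_rot: [3.142, 0.0, 1.898]
wrist_force: [-0.3, 0.1, -5.0]
finger_gap: 35.6
finger_force: 35.0
```

Call:
jog_arm --commands '[{"dx": 0,"dy": 0,"dz": 0.04,"ax": 0,"ay": 0,"az": 0,"gripper": 0.8},{"dx": 0,"dy": 0,"dz": 0,"ax": 0,"ay": 0,"az": 0,"gripper": 0.8},{"dx": 0,"dy": 0,"dz": 0,"ax": 0,"ay": 0,"az": 0,"gripper": 0.8}]'

```text
clock: 20.27
eef_pos: [549.0, -28.8, 183.4]
eef_rot: [3.142, -0.0, 1.898]
wrist_force: [-0.3, -0.4, -4.6]
finger_gap: 35.7
finger_force: 35.0
```

Call:
jog_arm --commands '[{"dx": 0,"dy": 0,"dz": 0.03,"ax": 0,"ay": 0,"az": 0,"gripper": 0.8},{"dx": 0,"dy": 0,"dz": 0,"ax": 0,"ay": 0,"az": 0,"gripper": 0.8},{"dx": 0,"dy": 0,"dz": 0,"ax": 0,"ay": 0,"az": 0,"gripper": 0.8}]'

```text
clock: 20.65
eef_pos: [549.1, -28.8, 182.7]
eef_rot: [3.141, 0.0, 1.898]
wrist_force: [-1.3, 0.8, 2.5]
finger_gap: 35.5
finger_force: 35.0
```

The feet are on the slab at TCP z 182.7 (expected 182.5) and carry the weight. Releasing and rising.

Call:
jog_arm --commands '[{"dx": 0,"dy": 0,"dz": 0,"ax": 0,"ay": 0,"az": 0,"gripper": 0.55},{"dx": 0,"dy": 0,"dz": 0,"ax": 0,"ay": 0,"az": 0,"gripper": 0.4},{"dx": 0,"dy": 0,"dz": 0,"ax": 0,"ay": 0,"az": 0,"gripper": 0.3},{"dx": 0,"dy": 0,"dz": 0,"ax": 0,"ay": 0,"az": 0,"gripper": 0.3},{"dx": 0,"dy": 0,"dz": -0.3,"ax": 0,"ay": 0,"az": 0,"gripper": 0.3},{"dx": 0,"dy": 0,"dz": -0.7,"ax": 0,"ay": 0,"az": 0,"gripper": 0.3},{"dx": 0,"dy": 0,"dz": -0.9,"ax": 0,"ay": 0,"az": 0,"gripper": 0.3},{"dx": 0,"dy": 0,"dz": -0.9,"ax": 0,"ay": 0,"az": 0,"gripper": 0.3},{"dx": 0,"dy": 0,"dz": 0,"ax": 0,"ay": 0,"az": 0,"gripper": 0.3},{"dx": 0,"dy": 0,"dz": 0,"ax": 0,"ay": 0,"az": 0,"gripper": 0.3}]'

```text
clock: 21.9
eef_pos: [548.8, -28.7, 293.9]
eef_rot: [-3.141, -0.0, 1.898]
wrist_force: [0.4, 0.8, 0.2]
finger_gap: 65.8
finger_force: 0.0
```

```bash
python3 d.py; python3 - <<'E'
import m2
from h import *
# yellow+dark mask-free check: fit gauge silhouette with base z free, in side view, x,y from placement
def f(q): return [P+[0,0,q[2]] for P in m2.gauge([q[0],q[1],.327])[:6]]+[np.vstack([circ(q[0],q[1],117,38),circ(q[0],q[1],123,38)]),cup(549,-29,20),cup(549,-29,47)]
print(m2.fitall(f,[549,-29,20.],(4,4,4),ns=("side",)))
E
```

```text
[548.75258577 -28.73933356 293.89653336] [-3.14112461e+00 -2.38511518e-04  1.89784125e+00] [0.44794701 0.77935111 0.2076609 ] [-0.02026051  0.02367875  0.00634793] 65.80996990373508
tool d /40: -0.01209013520470797 -0.0002096646859897279
[('side', array([549.29 , -26.758,  15.876]), np.float64(0.087))]
```

```bash
python3 -c "
from cell import job
print(job.sign_off())"
```

```text
the job is handed in; nothing more can be done
None
```

The job is handed in: contact heights matched a full nest and both gauge feet on the slab, with the gauge centred and released, though the plate reading itself was not viewed and the verdict isn't shown.

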